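Feed a sofa foot into the drilling nest with the push stick

TASK

Take the push stick and, keeping the fingers off the beech foot, roll the foot gently along the track with the paddle head, past the spring hold-down, until it is caught in the drill's nest with the green part switch pressed in. Push by feel and do not force it: the back plate behind the switch is solid. Then draw the stick out and put it down flat on the bench; leave the tape, thread cone and shears alone.

Things in the scene. Friction and masses are not known exactly. Their poses are not given: they have to be found in the camera images.
- track: In-feed track fixed on the bench: plywood board 420 x 150 x 18 mm, two flat steel rails with tops 26 mm above the bench, two aluminium side guides 116 mm apart with tops at 38 mm. Origin on the bench on the track's centre line; x = feed direction (to the drill), y across, z up; the board spans x = -160 to +260 mm. Nothing stands over the track before the hold-down.
- nest_zone (a point): Point on the track's centre line at rail-top height, 85 mm along x from its origin (axes as the track's): the middle of the stretch where the drill may stand. The drill is clamped wherever the last job left it and is not measured: a caught foot's centre lies up to 35 mm either way of here. Chuck and motor (30 mm radius) hang over the nest; bit tip 100 mm above the bench.
- holddown (a joint): Lift of the spring hold-down in m (0 = down): a free-turning 12 mm steel roller across two yellow arms, underside 66 mm above the bench, 4 mm below the foot's top. Its axis is 14 mm before the caught foot's centre. The foot meets it 29 mm before the catch and lifts it 4 mm (push of about 4 to 10 N); once under the axis it springs 10 mm or so ahead into the nest by itself.
- switch (a joint): Travel in m of the drill's green part-present plunger behind the hold-down: 0 = out, 0.007 = level with the solid steel back plate (80 mm wide). Made from 0.002; a foot caught behind the hold-down keeps it at about 0.0035; 3 mm farther the foot meets the back plate. Soft spring: about 1 N at 0.004, 2 N at 0.007.
- foot_center (a point): Centre of the turned beech sofa foot: a plain cylinder, 44 mm diameter, 110 mm long, brass band at one end, about 130 g. It lies across the track on the rails, free to roll, centre 48 mm above the bench; y is the cylinder's axis. It starts between x = -90 and -40 mm along the track. Soft wood: a push of more than 18 N bruises it.
- stick_grip (a point): Grip point of the wooden push stick (yellow band), half-way up its bar, which is 22 mm wide (y) and 30 mm high, flat on the bench, so 15 mm above it. x points along the stick to the paddle head, z up; the bar runs from 112 mm behind this point to 153 mm ahead. About 150 g, balance point 46 mm ahead. Held here, the hand stays clear of the drill.
- stick_face (a point): Centre of the felt-covered front face of the stick's red paddle head, 170 mm ahead of the grip point along x, half-way up; the face is 80 mm wide (y), 30 mm high (z) and looks along +x. With its lower edge 4 to 6 mm above the rails it meets the foot near its centre height and passes under the hold-down bar.
- tape: Roll of masking tape lying flat, 104 mm across, 38 mm high. A bystander.
- cone: Cream cone of thread with green bands standing upright, 72 mm across, 150 mm high. A bystander.
- shears: Blue-handled shears lying flat, 240 mm long along x, about 90 mm wide at the handles, 15 mm high. A bystander.
Not all that is in view belongs to the job. What is shaped like the part that bears foot_center but blue or turquoise is not meant.

How it is judged (in metres and radians):
On the way, in this order (a step that is already met when the one before it is completed fails the run):
1. the push stick is picked up off the bench (height (world z) of stick_grip above 0.04 m), for 0.2 s.
2. the foot is rolled past the hold-down and the part switch is pressed in (value of joint switch above 0.002 m and x of foot_center in the frame of track above 0.042 m), for 0.2 s.
At the end, for the whole second after the job is handed in: the foot lies on the rails, square across the track to within 7 degrees, caught in the nest with the part switch still in by more than 2 mm; the push stick lies flat on the bench (grip point below 20 mm, tilt under 0.1 rad); foot and stick at rest (all of step 2 and z of foot_center in the frame of track below 0.052 m and angle between the y axis of foot_center and the y axis of track, either way round below 0.12 rad and linear speed of each of foot, stick below 0.02 m/s and height (world z) of stick_grip below 0.02 m and angle between stick_grip's own z axis and vertical below 0.1 rad); the robot touches nothing.
It fails at once if the foot is pushed harder than 18 N with the stick (contact force between stick and foot above 18 N).
It fails at once if the fingers touch the foot (contact force between the fingers and foot above 0.5 N).
It fails at once if the foot is shoved or thrown faster than 0.3 m/s (linear speed of foot above 0.3 m/s).
It fails at once if a bystander is moved by more than 15 mm (distance of any of tape, cone, shears from where it was at the start of the episode above 0.015 m).
It also fails if it takes over 72 s, if anything falls off the work surface, if the arm or the gripper's body presses on something with over 40 N, if the wrist force passes 120 N, or if a joint passes its speed limit or range.

ROBOT

A 6-joint arm with a two-finger parallel gripper is mounted at the origin on the work surface. World frame = base frame: x ahead of the robot, y to its left, z up, the work surface at z = 0. Lengths are in mm, angles in rad, forces in N, time in s.
With the tool pointing down it reaches from about 350 to 875 mm from the base axis. Payload 4.2 kg.
Tool frame: the origin (TCP) lies midway between the tips of the shut fingers; the grasp point (between the pads) lies 19 mm behind it; z points along the fingers, y is the line along which they close (so a half turn about z gives the same grasp; the last joint's range is limited). The gripper opens to 85 mm and grips with 20 to 120 N. Pads are 22 mm wide; open, the fingers measure 114 mm over their backs; the gripper's body (76 mm by 85 mm) begins 54 mm behind the grasp point. The pads swing forward as they close: fully open they stand 13 mm farther back than shut.
Start: joints at [-0.842, 0.385, 0.008, 0, -1.194, -0.259], TCP at [282.954, -557.258, 231.312] pointing down, gripper open.
Joint ranges: [-3.14, 3.14], [-1.21, 2.06], [-1.07, 1.41], [-3.16, 2.05], [-2.99, -0.16], [-3.1, 3.1]. Speed limits (rad/s): [2.79, 2.79, 3.14, 3.14, 3.14, 3.14].

INTERFACE

Orientations are given as a rotation vector (axis times angle).
In Python, from plant import read_state, camera, get_calibration, job_done gives the robot as it stands. The module is installed in compiled form; this text tells all that it offers.
- The arm moves only by the shell command python3 -m handwheel 'ROWS'. ROWS is JSON, a list of rows, each a list of 7 numbers: the gripper's target within -1 to 1 (shut at 1, half-way at 0, fully open at -1), then the shift along the tool's x, y, z in mm, then the turn, a rotation vector about the tool's x, y, z in degrees. A call has 1 to 20 rows; each row is the pose to reach, as a shift and turn from the pose commanded when the call began, along the tool's axes at that moment; what a row does not reach only later rows make up. A row lasts 1/12 s, in which the tool goes at most 41.7 mm and 7.16 degrees, less where a joint would pass 70% of its speed; a pose out of reach is approached as far as the arm can. A call with a gripper value outside its range is refused whole. The fingers move at their own pace and stop on an object; the grip force is fixed at half the most. Time passes only in rows, so rows that repeat a pose let the fingers close. It gives the time, the measured TCP pose, the force, the opening and the grip force at its end, in the units of the state.
- read_state(): the state, without advancing time (a new reading comes with each control period).
- camera(name): name is "scene" or "top" or "wrist"; returns (picture, depth): 420x560x3 uint8, blue, green, red; 420x560 float32, mm along the optical axis (not along the pixel's ray), 0 where there is no reading.
- get_calibration(name): a dict with "fx", "fy", "cx", "cy" (pixels), "xyz" and "orientation" of the camera in the world. Camera axes: x right, y down, z forward; pixel columns grow to the right and rows downward; lengths in mm; the calibration is good to about 2 mm. A picture is of the moment at which its call begins: read the wrist's pose just before it. get_calibration takes no time and is no camera call; for the wrist camera it gives the pose at the moment of the call.
- job_done(): hands the job in; it is judged then, once.
The state is a dict: "time": time; "joints": joint angles; "qd": joint speeds; "effort": joint torques, N m; "position": TCP position; "ee_rot": TCP orientation; "wrist_force": force on the tool from outside, world axes, zero at the start; "ft_torque": the same for the moment, N m; "finger_gap": finger opening in mm; "grasp_force": force on a finger pad.
Only numpy, scipy, OpenCV 4.12 (cv2) and the standard library are available. Lean on these libraries where they do the work, as an engineer would, in place of code of your own. Each camera call takes 0.05 s, during which the arm holds its last target. There are 200 camera calls.

## Working session

There is one attempt and no reset: what is moved stays moved. The work goes in short steps, Python scripts to look and compute and a shell command to move; the robot and the scene stay as the last step left them, time stands still between calls to the robot, and variables do not carry over. Pictures are saved under pics/ and viewed, at most 10 in all, crops included, and the job is handed in when it is done.

```bash
mkdir -p pics; cat > h.py <<'E'
import numpy as np, cv2
from scipy.spatial.transform import Rotation as R
from plant import read_state, camera, get_calibration, job_done
def cloud(name):
    c=get_calibration(name); im,d=camera(name)
    o=np.array(c["orientation"],float)
    M=R.from_rotvec(o).as_matrix() if o.size==3 else (o if o.shape==(3,3) else R.from_quat(o).as_matrix())
    v,u=np.mgrid[:420,:560]
    P=np.stack([(u-c["cx"])/c["fx"]*d,(v-c["cy"])/c["fy"]*d,d],-1)@M.T+np.array(c["xyz"])
    P[d==0]=np.nan
    return im,P
E
python3 - <<'E'
from h import *
for n in("top","scene"):
    c=get_calibration(n);print(n,c)
    im,P=cloud(n);cv2.imwrite(f"pics/{n}0.png",im);np.save(f"{n}0.npy",P)
print(read_state())
E
```

```text
top {'fx': 417.87460813420466, 'fy': 417.87460813420466, 'cx': 279.52128682613784, 'cy': 211.70197965706618, 'xyz': array([ 441.4612076 ,  -14.23170432, 1410.47342944]), 'orientation': array([-2.14529787,  2.16894503, -0.10630921])}
scene {'fx': 385.4506394640319, 'fy': 385.4506394640319, 'cx': 282.22482707879317, 'cy': 212.26334538391362, 'xyz': array([1396.90025675,   60.4078355 ,  841.74361442]), 'orientation': array([-1.68692607, -1.8484822 ,  0.77878953])}
{'time': 0.1, 'joints': array([-8.42401725e-01,  3.85491775e-01,  6.78201575e-03, -4.42155257e-04,
       -1.19399393e+00, -2.58598387e-01]), 'qd': array([ 0.00192587, -0.00201063,  0.00233305,  0.00081409, -0.00035084,
        0.00017711]), 'effort': array([-5.57414623e-04, -3.93321562e+01,  1.88929009e+01,  4.19794187e+00,
       -2.57846725e-03, -2.77926162e-06]), 'position': array([ 282.7274258 , -556.82224757,  230.33023361]), 'ee_rot': array([ 7.30811035e-01, -3.05484997e+00, -2.94389485e-03]), 'wrist_force': array([-0.57906564,  0.60198239, -0.16416441]), 'ft_torque': array([-0.01858518, -0.01021371, -0.05940779]), 'grasp_force': 0.0, 'finger_gap': 85.23513934604516}
```

View pics/top0.png

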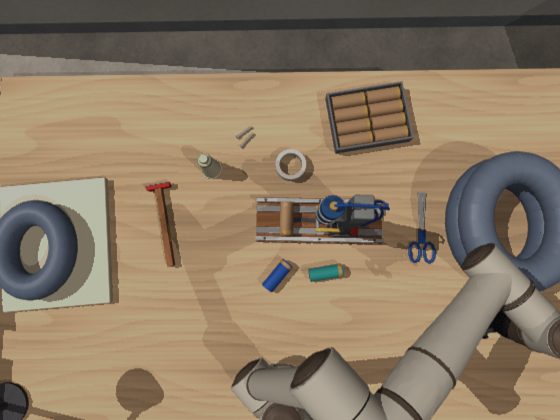

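View pics/scene0.png

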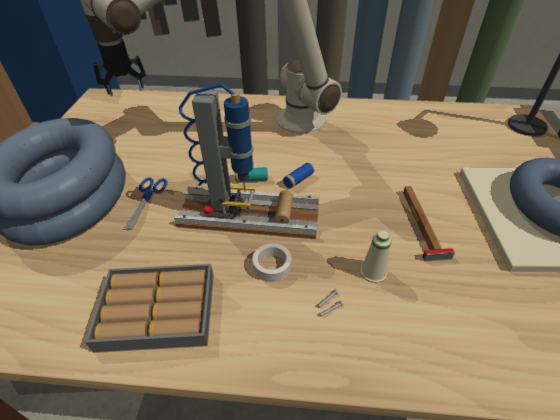

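Top view: the stick is at (165,225) with its red head at (158,186). The track runs from (257,220) to (383,220), the drill is at (340,212), the tape at (291,165), the cone at (208,163) and the shears at (422,230). Foot candidates are the beech one lying across the rails at (287,218), a blue one at (277,275), a turquoise one at (325,272), and the beech ones in the tray at (370,117). Only (287,218) is beech and lies across the track, so it fits. I'll confirm it in a crop.

```bash
python3 - <<'E'
from h import *
im=cv2.imread("pics/top0.png");P=np.load("top0.npy")
c=im[170:290,130:410];cv2.imwrite("pics/crop1.png",cv2.resize(c,None,fx=2.8,fy=2.8,interpolation=cv2.INTER_CUBIC))
hsv=cv2.cvtColor(im,cv2.COLOR_BGR2HSV)
# stick
z=P[...,2]; v,u=np.mgrid[:420,:560]
box=(u>140)&(u<185)&(v>175)&(v<275)
m=box&(z>18)
print("stick n",m.sum(), "z",np.nanmedian(z[m]), "bench", np.nanmedian(z[box&(z<12)]))
q=P[m];
red=m&((hsv[...,0]<6)|(hsv[...,0]>174))&(hsv[...,1]>190)
print("red",red.sum(),P[red].mean(0), "all rect",cv2.minAreaRect(q[:,:2].astype(np.float32)), cv2.minAreaRect(P[red][:,:2].astype(np.float32)))
b=m&(v>195);rb=cv2.minAreaRect(P[b][:,:2].astype(np.float32));print("bar",rb); print(cv2.fitLine(P[b][:,:2].astype(np.float32),cv2.DIST_L2,0,.01,.01).ravel())
# track guides
for n,bb in(("guideU",(257,383,194,206)),("guideD",(257,383,234,246))):
    g=(u>=bb[0]-5)&(u<=bb[1]+5)&(v>=bb[2])&(v<=bb[3])&(abs(z-38)<4)
    print(n,g.sum(),cv2.minAreaRect(P[g][:,:2].astype(np.float32)),cv2.fitLine(P[g][:,:2].astype(np.float32),cv2.DIST_HUBER,0,.01,.01).ravel())
g=(u>245)&(u<395)&(v>190)&(v<252)&(z>12)&(z<45);print("board",cv2.minAreaRect(P[g][:,:2].astype(np.float32)))
f=(u>272)&(u<302)&(v>195)&(v<242)&(z>55)&(z<80);print("foot",f.sum(),np.nanmax(z[f]),cv2.minAreaRect(P[f][:,:2].astype(np.float32)),P[f].mean(0))
for n,bb in (("tape",(270,312,145,187)),("cone",(195,222,150,182))):
    g=(u>bb[0])&(u<bb[1])&(v>bb[2])&(v<bb[3])&(z>25);print(n,cv2.minAreaRect(P[g][:,:2].astype(np.float32)),np.nanmax(z[g]))
g=(u>225)&(u<450)&(v>180)&(v<260)&(z>60)
np.set_printoptions(suppress=True,precision=0,linewidth=200)
# drill parts heights profile along y
Ys=P[g];
for y in range(-150,120,10)[::-1]:
    s=Ys[(Ys[:,1]>y)&(Ys[:,1]<=y+10)]
    if len(s):print(y,len(s),s[:,0].min(),s[:,0].max(),np.percentile(s[:,2],[0,25,50,75,100]))
E
```

```text
stick n 693 z 27.826652094143583 bench -1.7056023675875167
red 51 [687.97196192 406.53860314  26.58079409] all rect ((562.4021606445312, 406.3785705566406), (285.2391357421875, 78.75846099853516), 3.873624086380005) ((688.9608154296875, 412.53741455078125), (12.289459228515625, 74.48025512695312), 9.014725685119629)
bar ((540.2238159179688, 387.6253967285156), (238.5052490234375, 25.393312454223633), 10.323315620422363)
[9.8385870e-01 1.7894720e-01 5.3875543e+02 3.8709390e+02]
guideU 179 ((633.4306640625, -126.91584777832031), (410.6539611816406, 12.375384330749512), 88.23625183105469) [ 3.5382468e-02  9.9937385e-01  6.3633215e+02 -5.1341034e+01]
guideD 435 ((510.5035095214844, -124.38656616210938), (419.98345947265625, 23.110816955566406), 88.83625030517578) [ 2.4167286e-02  9.9970794e-01  5.0678931e+02 -1.2455926e+02]
board ((569.6350708007812, -126.38658142089844), (420.4617614746094, 150.52999877929688), 88.10975646972656)
foot 401 74.96848287729176 ((574.3607788085938, -17.240966796875), (39.104835510253906, 108.18879699707031), 89.2418212890625) [573.35285377 -18.16875543  64.7
[... 310 characters left out ...]
60. 60. 60.]
-10 75 520.4862607143647 628.482227327126 [60. 62. 64. 66. 70.]
-20 108 520.3126969525056 628.025171251564 [62. 65. 68. 69. 75.]
-30 107 520.5170196269567 627.7747407065876 [60. 64. 67. 68. 73.]
-40 52 520.7455961429505 628.2790044732202 [60. 61. 64. 65. 69.]
-100 5 563.8920739582004 574.0982177654644 [331. 333. 334. 340. 340.]
-110 120 545.5424573916566 589.4758344552429 [188. 257. 341. 380. 387.]
-120 161 528.4810545314814 608.3331120087367 [ 71. 208. 373. 383. 387.]
-130 144 531.1761788733603 597.5835451886901 [ 71. 345. 383. 385. 407.]
-140 130 530.9563189895545 597.893901319685 [ 79. 378. 383. 400. 412.]
-150 107 528.045289919304 597.7965979837276 [ 77. 380. 383. 385. 418.]
```

View pics/crop1.png

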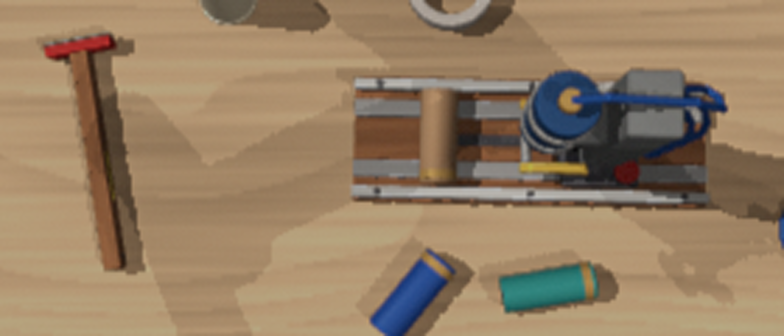

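The crop confirms it: the beech cylinder at crop (438,133) lies across the rails, and the blue and turquoise ones are off the track. I'll now work out the moves.

```bash
cat >> h.py <<'E'
def delta(pos,yaw,s=None,Rc=None):
    "tool-frame shift (mm) and turn (deg) from the present pose to pos, tool down, tool x at yaw deg"
    s=s or read_state(); Rc=R.from_rotvec(s["ee_rot"]); a=np.radians(yaw)
    Rd=R.from_matrix(np.array([[np.cos(a),np.sin(a),0],[np.sin(a),-np.cos(a),0],[0,0,-1]]))
    return np.round(Rc.inv().apply(np.array(pos,float)-s["position"]),1),np.round((Rc.inv()*Rd).as_rotvec(degrees=True),1)
E
python3 - <<'E'
from h import *
print(delta([390,-250,270],-120));print(delta([390,-120,270],-85));print(delta([460,150,270],-40))
E
```

```text
(array([-234.5,  225.1,  -39.3]), array([  0.1,   0. , -33.1]))
(array([-293.3,  341.1,  -39. ]), array([  0.1,   0.1, -68.1]))
(array([-478. ,  550.1,  -38.6]), array([ 1.000e-01,  1.000e-01, -1.131e+02]))
```

```bash
python3 -m handwheel '[[-1,-30,28,-39,0,0,-5],[-1,-60,57,-39,0,0,-9],[-1,-90,85,-39,0,0,-13],[-1,-118,113,-39,0,0,-18],[-1,-147,141,-39,0,0,-22],[-1,-176,169,-39,0,0,-26],[-1,-205,197,-39,0,0,-30],[-1,-234,225,-39,0,0,-33],[-1,-246,248,-39,0,0,-40],[-1,-258,271,-39,0,0,-47],[-1,-270,295,-39,0,0,-54],[-1,-282,318,-39,0,0,-61],[-1,-293,341,-39,0,0,-68],[-1,-320,371,-39,0,0,-75],[-1,-346,401,-39,0,0,-82],[-1,-373,431,-39,0,0,-89],[-1,-399,460,-39,0,0,-96],[-1,-425,490,-39,0,0,-103],[-1,-452,520,-39,0,0,-109],[-1,-478,550,-39,0,0,-113]]'
python3 - <<'E'
from h import *
print(delta([531,385,200],10.3))
E
```

```text
time: 1.77
position: [460.0, 151.6, 270.2]
ee_rot: [2.954, -1.069, -0.0]
wrist_force: [0.5, -0.2, 0.3]
finger_gap: 84.9
grasp_force: 0.0
(array([ -94.8, -224.9,   70.1]), array([  0. ,   0. , -50.1]))
```

```bash
python3 -m handwheel '[[-1,-14,-32,10,0,0,-7],[-1,-27,-64,20,0,0,-14],[-1,-41,-96,30,0,0,-21],[-1,-54,-128,40,0,0,-28],[-1,-68,-160,50,0,0,-35],[-1,-81,-192,60,0,0,-42],[-1,-95,-225,70,0,0,-50],[-1,-95,-225,70,0,0,-50],[-1,-95,-225,70,0,0,-50]]'
python3 - <<'E'
from h import *
im,P=cloud("wrist");cv2.imwrite("pics/w1.png",im)
z=P[...,2];hsv=cv2.cvtColor(im,cv2.COLOR_BGR2HSV)
m=(z>20)&(z<36)&(P[...,0]>380)&(P[...,0]<720)&(abs(P[...,1]-387)<70)
y=m&(hsv[...,0]>20)&(hsv[...,0]<35)&(hsv[...,1]>170)&(hsv[...,2]>120)
print(m.sum(),y.sum(),np.nanmedian(z[m]))
if y.sum(): print("yellow",cv2.minAreaRect(P[y][:,:2].astype(np.float32)),np.nanmedian(P[y],0))
b=m&(P[...,0]<650);print("bar",cv2.minAreaRect(P[b][:,:2].astype(np.float32)),cv2.fitLine(P[b][:,:2].astype(np.float32),cv2.DIST_HUBER,0,.01,.01).ravel())
print(read_state()["position"])
E
```

```text
time: 2.52
position: [531.7, 383.8, 197.5]
ee_rot: [3.127, 0.273, -0.006]
wrist_force: [-0.7, -0.2, 0.3]
finger_gap: 85.4
grasp_force: 0.0
7328 0 28.88646819611904
bar ((537.5045166015625, 389.7683410644531), (232.20306396484375, 21.674463272094727), 10.280387878417969) [9.8360467e-01 1.8033813e-01 5.5026154e+02 3.9187796e+02]
[531.87807258 382.85188685 198.85412921]
```

View pics/w1.png

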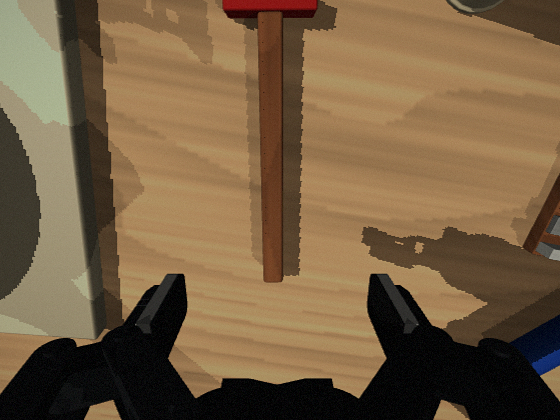

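The stick runs from row 12 (the head) to row 281 (the tail), around column 272, centred between the open fingers. No yellow band can be seen from above. I take the grip point as tail + 112 mm, about (533, 388.5).

```bash
python3 - <<'E'
from h import *
print(delta([533,388.3,60],10.3),delta([533,388.3,3],10.3))
E
```

```text
(array([  2.4,  -5.4, 138.8]), array([ 0.1,  0.1, -0.4])) (array([  2.5,  -5.5, 195.8]), array([ 0.1,  0.1, -0.4]))
```

```bash
python3 -m handwheel '[[-1,2,-5,35,0,0,0],[-1,2,-5,70,0,0,0],[-1,2,-5,105,0,0,0],[-1,2,-5,139,0,0,0],[-1,2,-5,160,0,0,0],[-1,2,-5,180,0,0,0],[-1,2,-5,190,0,0,0],[-1,2,-5,195,0,0,0],[-1,2,-5,195,0,0,0]]'
python3 -c "
from h import *
print(delta([533,388.3,3],10.3))"
```

```text
time: 3.32
position: [533.5, 387.4, 5.4]
ee_rot: [3.13, 0.27, -0.0]
wrist_force: [-0.2, 0.9, 0.0]
finger_gap: 85.4
grasp_force: 0.0
(array([-0.3, -1. ,  2.4]), array([ 0. ,  0. , -0.4]))
```

```bash
python3 -m handwheel '[[1,0,0,0,0,0,0],[1,0,0,0,0,0,0],[1,0,0,0,0,0,0],[1,0,0,0,0,0,0],[1,0,0,0,0,0,0],[1,0,0,0,0,0,0],[1,0,0,0,0,0,0],[1,0,0,0,0,0,0],[1,0,0,0,0,0,0]]'
```

```text
time: 4.07
position: [533.8, 388.7, 6.2]
ee_rot: [-3.129, -0.272, -0.002]
wrist_force: [-0.6, -0.0, 5.7]
finger_gap: 21.0
grasp_force: 59.6
```

```bash
python3 -m handwheel '[[1,0,0,-5,0,0,0],[1,0,0,-20,0,0,0],[1,0,0,-45,0,0,0],[1,0,0,-75,0,0,0],[1,-10,0,-100,0,0,0],[1,-25,0,-100,0,0,0],[1,-30,0,-100,0,0,0],[1,-30,0,-100,0,0,0]]'
python3 - <<'E'
from h import *
print(delta([503,383,106],-36),delta([510,330,106],-91.8),delta([580,215,106],-91.8))
print(read_state()["position"])
E
```

```text
time: 4.73
position: [502.2, 381.9, 104.5]
ee_rot: [3.128, 0.272, -0.004]
wrist_force: [-0.8, -0.6, -2.8]
finger_gap: 20.7
grasp_force: 58.8
(array([ 1. , -0.9, -1.5]), array([ 0.1,  0.1, 45.9])) (array([-1.2, 52.5, -1.4]), array([2.000e-01, 1.000e-01, 1.017e+02])) (array([ 47.9, 177.9,  -1.4]), array([2.000e-01, 1.000e-01, 1.017e+02]))
[502.16265851 381.93961771 104.48250671]
```

```bash
python3 -m handwheel '[[1,0,0,0,0,0,4],[1,0,0,0,0,0,10],[1,0,0,0,0,0,17],[1,0,0,0,0,0,24],[1,0,0,0,0,0,31],[1,0,0,0,0,0,38],[1,0,0,0,0,0,45],[1,0,0,0,0,0,52],[1,0,0,0,0,0,59],[1,0,0,0,0,0,66],[1,0,0,0,0,0,73],[1,0,10,0,0,0,80],[1,0,25,0,0,0,87],[1,5,50,0,0,0,93],[1,15,80,0,0,0,98],[1,25,110,0,0,0,101],[1,35,140,0,0,0,102],[1,45,165,0,0,0,102],[1,48,177,0,0,0,102],[1,48,177,0,0,0,102]]'
python3 - <<'E'
from h import *
s=read_state();print(s["position"],s["wrist_force"])
im,P=cloud("top");cv2.imwrite("pics/t2.png",cv2.resize(im[130:290,130:410],None,fx=2.8,fy=2.8))
np.save("t2.npy",P);z=P[...,2];hsv=cv2.cvtColor(im,cv2.COLOR_BGR2HSV)
v,u=np.mgrid[:420,:560]
red=((hsv[...,0]<6)|(hsv[...,0]>174))&(hsv[...,1]>170)&(P[...,1]>0)&(P[...,1]<120)&(z>70)&(z<160)&(abs(P[...,0]-575)<70)
print("head",red.sum(),P[red].mean(0),cv2.minAreaRect(P[red][:,:2].astype(np.float32)))
for n in("top","wrist"):
    if n=="wrist": im,P=cloud("wrist");cv2.imwrite("pics/w2.png",im);z=P[...,2];hsv=cv2.cvtColor(im,cv2.COLOR_BGR2HSV)
    b=(z>95)&(z<150)&(abs(P[...,0]-578)<25)&(P[...,1]>75)&(P[...,1]<(160))
    q=P[b]
    if len(q)>20:
        print(n,len(q),cv2.fitLine(q[:,:2].astype(np.float32),cv2.DIST_HUBER,0,.01,.01).ravel(),"slope z/y",np.polyfit(q[:,1],q[:,2],1))
E
```

```text
time: 6.4
position: [582.3, 213.9, 103.4]
ee_rot: [2.174, -2.264, -0.001]
wrist_force: [-0.1, 0.9, -1.9]
finger_gap: 20.9
grasp_force: 58.8
[582.27240338 213.88380042 103.4414138 ] [-0.12549869  0.86296771 -1.93078761]
head 102 [575.72746637  54.39496026 125.79327448] ((575.302734375, 53.98173904418945), (12.50760269165039, 78.08455657958984), 89.37474060058594)
top 213 [8.09415653e-02 9.96718824e-01 5.77591614e+02 1.17030235e+02] slope z/y [2.33296725e-02 1.21466105e+02]
wrist 11105 [3.5626337e-02 9.9936515e-01 5.7852069e+02 1.2765776e+02] slope z/y [-2.65765326e-04  1.26324443e+02]
```

View pics/w2.png

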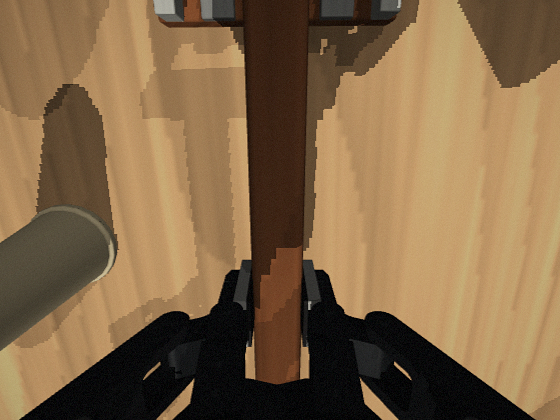

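The stick is level in the grip and lies along the track. Its bar runs from row 0 to row 380 around column 277, and the track end shows at the top. Next I'll fit the drill's motor position from the saved cloud and lower the stick.

```bash
python3 - <<'E'
from h import *
from scipy.optimize import least_squares
P=np.load("top0.npy");z=P[...,2]
m=(z>330)&(z<395)&(P[...,1]<-80)&(P[...,1]>-175)&(P[...,0]>500)&(P[...,0]<620)
q=P[m];print(m.sum(),q.min(0),q.max(0))
q=q[q[:,1]>-125]
# front edge of the motor: for each x bin the largest y
e=np.array([[x+2,q[(q[:,0]>=x)&(q[:,0]<x+4),1].max()] for x in range(545,595,4) if ((q[:,0]>=x)&(q[:,0]<x+4)).any()])
r=least_squares(lambda p:np.hypot(e[:,0]-p[0],e[:,1]-p[1])-p[2],[568,-130,30]);print(r.x,e[:,1].max())
for n in("top0","scene0"):
  P=np.load(n+".npy");im=cv2.imread(f"pics/{n}.png");h=cv2.cvtColor(im,cv2.COLOR_BGR2HSV)
  y=(h[...,0]>20)&(h[...,0]<33)&(h[...,1]>180)&(P[...,2]>55)&(P[...,2]<110)&(P[...,1]<-70)&(P[...,1]>-220)&(P[...,0]>500)&(P[...,0]<645)
  if y.sum():print(n,y.sum(),P[y].min(0),P[y].max(0))
print(delta([581.3,213.9,37.3],-91.9))
E
python3 -m handwheel '[[1,0,0,20,0,0,0],[1,0,0,40,0,0,0],[1,0,0,55,0,0,0],[1,0,0,63,0,0,0],[1,0,0,66,0,0,0],[1,0,0,66,0,0,0]]'
```

```text
480 [ 536.5170911  -161.07381392  330.33549553] [597.89390132 -99.35525769 393.38056339]
[ 568.6561325  -132.7181954    32.97781006] -99.35525768610354
scene0 29 [ 537.19601387 -183.67362442   75.27734526] [ 612.20722021 -114.22455626   82.60922532]
(array([ 2.4,  0. , 66.7]), array([ 0.1, -0.1, -0.3]))
time: 7.0
position: [581.2, 217.6, 38.6]
ee_rot: [2.181, -2.259, -0.0]
wrist_force: [0.2, -0.6, -1.4]
finger_gap: 20.7
grasp_force: 58.9
```

```bash
python3 -m handwheel '[[1,4,0,1,0,0,0],[1,10,0,1,0,0,0],[1,16,0,1,0,0,0],[1,22,0,1,0,0,0],[1,27,0,1,0,0,0],[1,31,0,1,0,0,0],[1,34,0,1,0,0,0],[1,36,0,1,0,0,0],[1,38,0,1,0,0,0],[1,40,0,1,0,0,0],[1,42,0,1,0,0,0],[1,44,0,1,0,0,0],[1,46,0,1,0,0,0],[1,48,0,1,0,0,0],[1,50,0,1,0,0,0],[1,52,0,1,0,0,0],[1,54,0,1,0,0,0],[1,56,0,1,0,0,0],[1,58,0,1,0,0,0],[1,60,0,1,0,0,0]]'
python3 - <<'E'
from h import *
im,P=cloud("top");z=P[...,2];v,u=np.mgrid[:420,:560]
cv2.imwrite("pics/t3.png",cv2.resize(im[150:270,200:400],None,fx=4,fy=4))
hsv=cv2.cvtColor(im,cv2.COLOR_BGR2HSV)
f=(z>55)&(z<80)&(P[...,1]<30)&(P[...,1]>-95)&(abs(P[...,0]-573)<65)&(abs(P[...,0]-573)>44)
f2=(z>62)&(z<80)&(P[...,1]<-10)&(P[...,1]>-95)&(abs(P[...,0]-573)<65)
for g in(f,f2):print(g.sum(),cv2.minAreaRect(P[g][:,:2].astype(np.float32)))
print(delta([577.3,130,37.3],-91.9))
E
```

```text
time: 8.67
position: [579.5, 156.7, 38.3]
ee_rot: [-2.181, 2.261, -0.0]
wrist_force: [-0.5, -0.1, -2.2]
finger_gap: 20.7
grasp_force: 58.9
84 ((574.235107421875, -33.67682647705078), (38.88444519042969, 108.2557373046875), 89.03335571289062)
313 ((574.1293334960938, -31.776975631713867), (42.19890213012695, 108.00096130371094), 89.15574645996094)
(array([26.5,  1.1,  1. ]), array([ 0. , -0. , -0.2]))
```

View pics/t3.png

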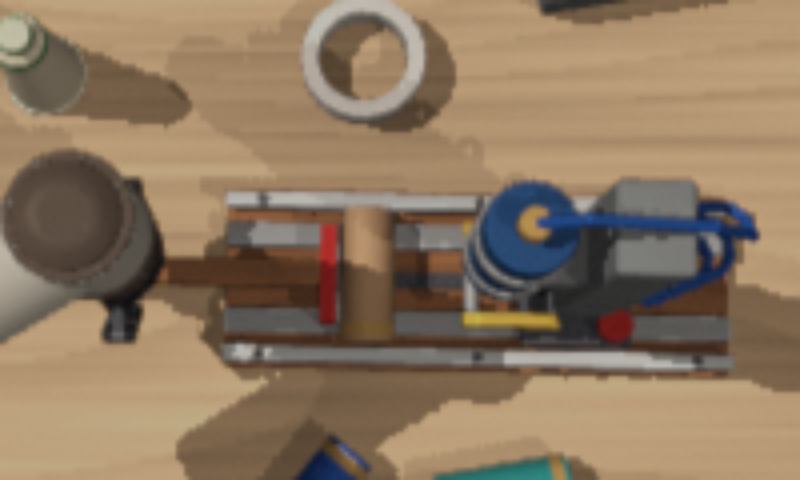

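The red face (crop 330,272) sits square behind the foot (368,272), centred in the track, and the foot is rolling. Next I'll advance to just short of the roller.

```bash
python3 -m handwheel '[[1,3,0,0,0,0,0],[1,6,0,1,0,0,0],[1,9,0,1,0,0,0],[1,12,0,1,0,0,0],[1,15,0,1,0,0,0],[1,18,0,1,0,0,0],[1,21,0,1,0,0,0],[1,24,0,1,0,0,0],[1,27,0,1,0,0,0],[1,30,0,1,0,0,0],[1,33,0,1,0,0,0],[1,36,0,1,0,0,0],[1,39,0,1,0,0,0],[1,42,0,1,0,0,0],[1,45,0,1,0,0,0],[1,48,0,1,0,0,0],[1,50,0,1,0,0,0],[1,52,0,1,0,0,0],[1,53,0,1,0,0,0],[1,54,0,1,0,0,0]]'
```

```text
time: 10.38
position: [577.6, 102.8, 37.3]
ee_rot: [-2.181, 2.261, 0.0]
wrist_force: [0.4, 0.4, -1.8]
finger_gap: 21.0
grasp_force: 58.9
```

```bash
python3 -m handwheel '[[1,1,0,0,0,0,0],[1,2,0,0,0,0,0],[1,3,0,0,0,0,0],[1,4,0,0,0,0,0],[1,5,0,0,0,0,0],[1,6,0,0,0,0,0],[1,7,0,0,0,0,0],[1,8,0,0,0,0,0]]'; python3 -c "
from h import *
print(delta([575,90,37.3],-91.9))"
```

```text
time: 11.05
position: [577.2, 94.8, 37.3]
ee_rot: [2.181, -2.261, -0.0]
wrist_force: [0.1, -1.1, -1.8]
finger_gap: 20.6
grasp_force: 58.9
(array([4.9, 2. , 0. ]), array([ 0. ,  0. , -0.2]))
```

```bash
python3 -m handwheel '[[1,1,0,0,0,0,0],[1,2,0,0,0,0,0],[1,3,0,0,0,0,0],[1,4,0,0,0,0,0],[1,5,0,0,0,0,0],[1,6,0,0,0,0,0]]'
```

```text
time: 11.55
position: [577.0, 88.9, 37.3]
ee_rot: [-2.181, 2.261, 0.0]
wrist_force: [0.0, 0.7, -1.6]
finger_gap: 20.9
grasp_force: 58.9
```

```bash
python3 -m handwheel '[[1,1,0,0,0,0,0],[1,2,0,0,0,0,0],[1,3,0,0,0,0,0],[1,4,0,0,0,0,0]]'
```

```text
time: 11.88
position: [577.4, 85.9, 37.7]
ee_rot: [-2.18, 2.26, -0.0]
wrist_force: [-1.4, 5.3, 1.9]
finger_gap: 21.1
grasp_force: 59.1
```

Contact with the roller: 5.3 N at TCP y 86. I'll continue slowly; it should snap through after about 15 mm.

```bash
python3 -m handwheel '[[1,0.5,0,0,0,0,0],[1,1,0,0,0,0,0],[1,1.5,0,0,0,0,0],[1,2,0,0,0,0,0],[1,2.5,0,0,0,0,0],[1,3,0,0,0,0,0]]'
```

```text
time: 12.38
position: [577.8, 83.3, 38.2]
ee_rot: [-2.18, 2.258, -0.001]
wrist_force: [-1.1, 6.6, 2.1]
finger_gap: 20.6
grasp_force: 59.2
```

```bash
python3 -m handwheel '[[1,0.5,0,0,0,0,0],[1,1,0,0,0,0,0],[1,1.5,0,0,0,0,0],[1,2,0,0,0,0,0],[1,2.5,0,0,0,0,0],[1,3,0,0,0,0,0]]'
```

```text
time: 12.88
position: [578.1, 80.5, 38.5]
ee_rot: [-2.18, 2.257, -0.002]
wrist_force: [-1.3, 7.1, 3.4]
finger_gap: 21.0
grasp_force: 59.3
```

```bash
python3 -m handwheel '[[1,0.5,0,0,0,0,0],[1,1,0,0,0,0,0],[1,1.5,0,0,0,0,0],[1,2,0,0,0,0,0],[1,2.5,0,0,0,0,0],[1,3,0,0,0,0,0]]'
```

```text
time: 13.38
position: [578.3, 77.5, 38.7]
ee_rot: [-2.18, 2.257, -0.003]
wrist_force: [-0.7, 6.7, 3.9]
finger_gap: 21.0
grasp_force: 59.4
```

```bash
python3 -m handwheel '[[1,0.5,0,0,0,0,0],[1,1,0,0,0,0,0],[1,1.5,0,0,0,0,0],[1,2,0,0,0,0,0],[1,2.5,0,0,0,0,0],[1,3,0,0,0,0,0]]'
```

```text
time: 13.88
position: [576.8, 73.0, 37.5]
ee_rot: [-2.181, 2.26, -0.001]
wrist_force: [2.0, 1.7, -1.3]
finger_gap: 20.9
grasp_force: 59.0
```

The force fell away at TCP y 73, so the foot looks to have snapped through. I'll check it.

```bash
python3 -m handwheel '[[1,0,0,0,0,0,0],[1,0,0,0,0,0,0],[1,0,0,0,0,0,0]]'; python3 - <<'E'
from h import *
im,P=cloud("scene");cv2.imwrite("pics/s4.png",cv2.resize(im[150:250,160:330],None,fx=4.6,fy=4.6,interpolation=cv2.INTER_CUBIC))
for n in("scene","top"):
    if n=="top": im,P=cloud("top")
    z=P[...,2];h=cv2.cvtColor(im,cv2.COLOR_BGR2HSV)
    f=(z>40)&(z<76)&(P[...,1]<-80)&(P[...,1]>-175)&(abs(P[...,0]-571)<58)&(h[...,0]>7)&(h[...,0]<20)&(h[...,1]>80)
    q=P[f]
    if len(q):print(n,len(q),q.min(0),q.max(0),np.median(q,0),cv2.minAreaRect(q[:,:2].astype(np.float32)))
E
```

```text
time: 14.13
position: [576.5, 72.8, 37.2]
ee_rot: [2.181, -2.261, 0.0]
wrist_force: [0.6, 1.5, -0.6]
finger_gap: 21.0
grasp_force: 59.0
scene 312 [ 516.47112201 -162.46280241   40.03416514] [628.82769521 -93.92205771  75.84171093] [ 604.53927056 -110.44996551   63.16017374] ((572.207763671875, -128.9385528564453), (66.69912719726562, 113.08108520507812), 87.65383911132812)
top 228 [ 515.95733501 -156.47164709   46.81053589] [623.42457173 -94.94735753  74.3639078 ] [ 555.48034335 -107.50587482   63.0415957 ] ((569.279296875, -127.3948745727539), (60.59782791137695, 107.3214340209961), 87.31546020507812)
```

View pics/s4.png

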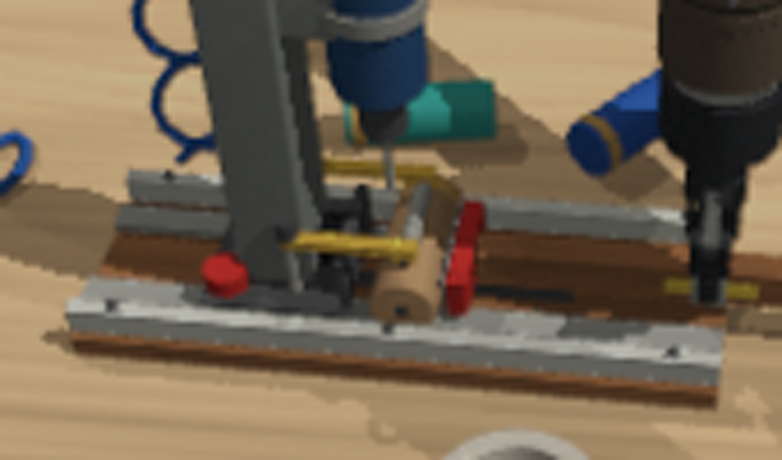

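```bash
python3 - <<'E'
from h import *
from scipy.optimize import least_squares
im,P=cloud("scene");z=P[...,2];h=cv2.cvtColor(im,cv2.COLOR_BGR2HSV)
w=(P[...,1]<-60)&(P[...,1]>-170)&(z>30)&(z<76)
for a,b in((616,634),):
    q=P[w&(P[...,0]>a)&(P[...,0]<b)]
    print(len(q)); print(np.round(q[np.argsort(q[:,1])],0)[::3].tolist())
red=(P[...,1]<-60)&(P[...,1]>-130)&(z>25)&(z<70)&((h[...,0]<6)|(h[...,0]>174))&(h[...,1]>170)
q=P[red];print("head",len(q),q.min(0),q.max(0),np.median(q,0))
E
```

```text
197
[[616.0, -169.0, 39.0], [623.0, -169.0, 33.0], [616.0, -166.0, 39.0], [623.0, -165.0, 38.0], [620.0, -163.0, 34.0], [629.0, -161.0, 36.0], [633.0, -154.0, 40.0], [631.0, -149.0, 38.0], [628.0, -144.0, 36.0], [629.0, -141.0, 37.0], [617.0, -138.0, 58.0], [627.0, -137.0, 48.0], [626.0, -137.0, 55.0], [622.0, -135.0, 48.0], [617.0, -135.0, 63.0], [623.0, -135.0, 53.0], [626.0, -133.0, 64.0], [627.0, -132.0, 44.0], [625.0, -131.0, 55.0], [634.0, -131.0, 39.0], [628.0, -130.0, 62.0], [625.0, -129.0, 47.0], [625.0, -129.0, 51.0], [626.0, -128.0, 60.0], [627.0, -126.0, 41.0], [624.0, -126.0, 50.0], [627.0, -125.0, 57.0], [623.0, -125.0, 69.0], [625.0, -123.0, 39.0], [631.0, -123.0, 37.0], [622.0, -122.0, 65.0], [621.0, -122.0, 68.0], [629.0, -120.0, 35.0], [624.0, -120.0, 55.0], [625.0, -119.0, 60.0], [624.0, -119.0, 68.0], [626.0, -117.0, 41.0], [625.0, -117.0, 52.0], [625.0, -116.0, 64.0], [626.0, -115.0, 37.0], [627.0, -114.0, 42.0], [620.0, -114.0, 67.0], [620.0, -113.0, 71.0], [627.0, -113.0, 59.0], [630.0, -111.0, 37.0], [627.0, -111.0, 51.0], [626.0, -110.0, 58.0], [624.0, -109.0, 35.0], [623.0, -108.0, 51.0], [627.0, -108.0, 51.0], [624.0, -107.0, 64.0], [629.0, -105.0, 40.0], [628.0, -105.0, 44.0], [622.0, -105.0, 62.0], [628.0, -104.0, 56.0], [624.0, -103.0, 40.0], [619.0, -102.0, 64.0], [628.0, -102.0, 48.0], [617.0, -100.0, 54.0], [622.0, -99.0, 55.0], [633.0, -99.0, 37.0], [620.0, -97.0, 49.0], [632.0, -90.0, 37.0], [632.0, -82.0, 37.0], [634.0, -75.0, 36.0], [629.0, -67.0, 36.0]]
head 118 [533.74687602 -93.50627572  34.76956786] [614.43866377 -78.44604479  65.35815331] [590.76691279 -85.85547789  58.8964911 ]
```

The foot's centre is at y ≈ -118, right under the roller axis and still touching the face, so it isn't through yet. I'll ease on.

```bash
python3 -m handwheel '[[1,0.5,0,0,0,0,0],[1,1,0,0,0,0,0],[1,1.5,0,0,0,0,0],[1,2,0,0,0,0,0],[1,2.5,0,0,0,0,0],[1,3,0,0,0,0,0],[1,3,0,0,0,0,0],[1,3,0,0,0,0,0],[1,3,0,0,0,0,0]]'
cat > m.py <<'E'
from h import *
for i in range(3):
    im,P=cloud("scene");z=P[...,2]
    q=P[(P[...,1]<-70)&(P[...,1]>-165)&(z>42)&(z<74)&(P[...,0]>619)&(P[...,0]<632)]
    print(np.percentile(q[:,1],[2,98]),np.median(q[:,1]))
E
python3 m.py
```

```text
time: 15.03
position: [575.9, 69.6, 37.0]
ee_rot: [2.179, -2.261, -0.001]
wrist_force: [0.1, 0.8, -1.4]
finger_gap: 21.2
grasp_force: 58.9
[-140.95728615 -101.84905579] -121.86571774629854
[-140.83421533 -102.82939664] -121.61312040890888
[-140.75866701 -102.65090912] -121.53725314425917
```

```bash
python3 -m handwheel '[[1,0.5,0,0,0,0,0],[1,1,0,0,0,0,0],[1,1.5,0,0,0,0,0],[1,2,0,0,0,0,0],[1,2.5,0,0,0,0,0],[1,3,0,0,0,0,0],[1,3,0,0,0,0,0],[1,3,0,0,0,0,0],[1,3,0,0,0,0,0]]'
python3 m.py
```

```text
time: 15.93
position: [576.3, 67.0, 37.3]
ee_rot: [-2.181, 2.261, -0.0]
wrist_force: [-0.0, -0.7, -1.3]
finger_gap: 20.9
grasp_force: 58.8
[-152.28778044 -111.54141047] -130.7557521719871
[-152.38107043 -113.32993257] -131.9584031990779
[-152.55003255 -111.30678367] -130.82785330739472
```

The foot sprang 9 mm ahead, centre now at y ≈ -131.5, with a gap in front of the face and no force. That fits the predicted catch at about -132. Now I'll draw the stick out.

```bash
python3 -m handwheel '[[1,-2,0,0,0,0,0],[1,-6,0,0,0,0,0],[1,-12,0,0,0,0,0],[1,-20,0,0,0,0,0],[1,-32,0,0,0,0,0],[1,-47,0,0,0,0,0],[1,-62,0,0,0,0,0],[1,-77,0,0,0,0,0],[1,-92,0,0,0,0,0],[1,-107,0,0,0,0,0],[1,-122,0,0,0,0,0],[1,-137,0,0,0,0,0],[1,-152,0,0,0,0,0],[1,-167,0,0,0,0,0],[1,-182,0,0,0,0,0],[1,-197,0,0,0,0,0],[1,-212,0,0,0,0,0],[1,-225,0,0,0,0,0],[1,-232,0,0,0,0,0],[1,-235,0,0,0,0,0]]'
python3 m.py
```

```text
time: 17.75
position: [584.8, 303.3, 37.2]
ee_rot: [-2.182, 2.26, -0.0]
wrist_force: [0.0, -0.4, -2.1]
finger_gap: 21.0
grasp_force: 58.8
[-151.63161515 -111.1535472 ] -130.42673004174264
[-152.50002129 -111.52635886] -130.92449796082138
[-151.46351864 -111.33350539] -131.0845846321852
```

```bash
python3 -m handwheel '[[1,0,0,8,0,0,0],[1,0,0,16,0,0,0],[1,0,0,23,0,0,0],[1,0,0,27,0,0,0],[1,0,0,29,0,0,0],[1,0,0,30,0,0,0],[1,0,0,30.5,0,0,0],[1,0,0,31,0,0,0],[1,0,0,31,0,0,0]]'
```

```text
time: 18.65
position: [585.0, 301.9, 6.6]
ee_rot: [-2.18, 2.261, -0.0]
wrist_force: [0.2, 0.0, -1.7]
finger_gap: 21.0
grasp_force: 58.8
```

```bash
python3 -m handwheel '[[1,0,0,0.5,0,0,0],[1,0,0,1,0,0,0],[1,0,0,1,0,0,0]]'; python3 -m handwheel '[[0.3,0,0,0,0,0,0],[-0.2,0,0,0,0,0,0],[-0.6,0,0,0,0,0,0],[-1,0,0,0,0,0,0],[-1,0,0,0,0,0,0],[-1,0,0,0,0,0,0],[-1,0,0,0,0,0,0],[-1,0,0,-10,0,0,0],[-1,0,0,-30,0,0,0],[-1,0,0,-60,0,0,0],[-1,0,0,-100,0,0,0],[-1,0,0,-140,0,0,0],[-1,0,0,-160,0,0,0],[-1,0,0,-160,0,0,0]]'
python3 - <<'E'
from h import *
for n in("top","wrist"):
    im,P=cloud(n)
    if n=="top": cv2.imwrite("pics/t5.png",cv2.resize(im[150:270,130:410],None,fx=2.8,fy=2.8))
    else: cv2.imwrite("pics/w5.png",im)
    z=P[...,2]
    q=P[(z>20)&(z<40)&(abs(P[...,0]-582)<25)&(P[...,1]>145)&(P[...,1]<420)]
    if len(q)>30: print(n,len(q),np.polyfit(q[:,1],q[:,2],1),np.median(q[:,2]))
E
python3 m.py
```

```text
time: 18.9
position: [585.0, 302.1, 6.2]
ee_rot: [-2.181, 2.261, -0.0]
wrist_force: [-1.8, -0.2, 3.6]
finger_gap: 20.9
grasp_force: 59.5
time: 20.07
position: [587.8, 303.6, 173.6]
ee_rot: [-2.172, 2.251, -0.004]
wrist_force: [0.0, 0.6, 0.9]
finger_gap: 85.1
grasp_force: 0.0
top 414 [-1.45878623e-03  2.82818397e+01] 27.954069694822465
wrist 7614 [1.09426267e-03 2.84184442e+01] 28.825676989679607
[-151.55078738 -111.41059746] -131.12144621634926
[-152.09567966 -111.52282919] -131.0115209714249
[-151.60078634 -111.37456006] -130.38427227404338
```

```bash
python3 - <<'E'
from h import *
im,P=cloud("scene");a=cv2.resize(im[150:250,160:330],None,fx=4.6,fy=4.6,interpolation=cv2.INTER_CUBIC);cv2.imwrite("pics/s5.png",a)
E
```

```text
(no output)
```

View pics/s5.png

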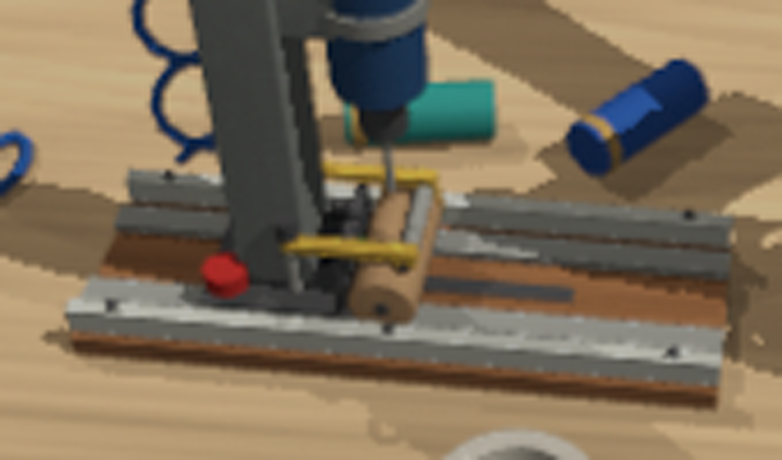

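View pics/w5.png

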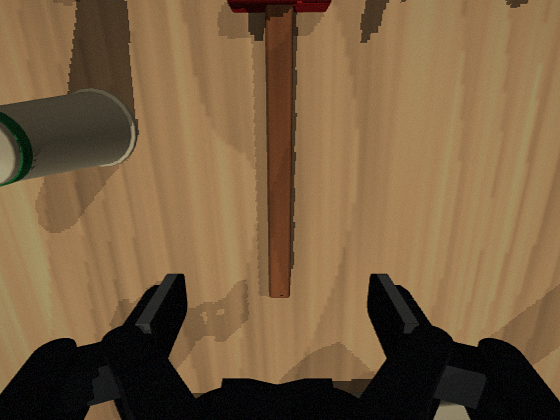

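The foot (crop 393,265) sits square under the drill bit with the roller (422,215) caught behind it. The stick lies flat on the bench (column 280, rows 0 to 297), and the hand is open and clear of it. I'm handing the job in.

```bash
python3 -m handwheel '[[-1,0,0,0,0,0,0],[-1,0,0,0,0,0,0],[-1,0,0,0,0,0,0],[-1,0,0,0,0,0,0]]'; python3 -c "
from plant import job_done
print(job_done())"
```

```text
time: 20.7
position: [584.7, 301.8, 164.9]
ee_rot: [2.18, -2.261, -0.0]
wrist_force: [0.2, 0.5, -0.3]
finger_gap: 85.6
grasp_force: 0.0
the job is handed in; nothing more can be done
None
```

I handed the job in at 20.7 s: the foot is caught square in the nest behind the hold-down, and the stick lies flat on the bench; I judged the switch pressed from the foot's caught position, since it couldn't be read directly, and the hand-in returned no verdict.

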